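# Locate and lock a guitar bridge blank in its holding jig

### The arm

A 6-joint arm with a two-finger parallel gripper is mounted at the origin on the work surface. World frame = base frame: x ahead of the robot, y to its left, z up, the work surface at z = 0. Lengths are in m, angles in rad, forces in N, time in s.
With the tool pointing down it reaches from about 0.375 to 0.925 m from the base axis. Payload 5.7 kg.
Tool frame: the origin (TCP) lies at the very end of the fingers, on their centre line; the grasp point (between the pads) lies 19 mm behind it; z points along the fingers, y is the line along which they close (so a half turn about z gives the same grasp; the last joint's range is limited). The gripper opens to 88 mm and grips with 3 to 60 N. Pads are 20 mm wide; open, the fingers measure 115 mm over their backs; the gripper's body (75 mm by 178 mm) begins 61 mm behind the grasp point.
Start: joints at [1.021, 0.359, 1.51, -0, 1.272, -0.115], TCP at [0.253, 0.544, 0.184] pointing down, gripper open.
Joint ranges: [-2.97, 2.97], [-1.01, 2.36], [0.21, 2.38], [-0.96, 4.11], [0.2, 2.71], [-2.98, 2.98]. Speed limits (rad/s): [2.39, 2.39, 3.14, 3.14, 3.14, 3.14].

### API

Orientations are given as a rotation vector (axis times angle).
In Python, from workcell import arm gives the robot as it stands.
- The arm moves only by the tool arm_command, never from a script. Its argument "steps" is a list of rows, each a list of 4 numbers: the shift along the tool's x, y, z in m, then the turn about the tool's z in degrees. A call has exactly 8 rows; each row shifts and turns the commanded pose from where the row before left it, along the tool's axes as they then stand; what a row does not reach is not made up. A row lasts 1/12 s, in which the tool goes at most 41.7 mm and 7.16 degrees, less where a joint would pass 70% of its speed; a pose out of reach is approached as far as the arm can. A call is refused whole if a number of a shift passes 0.0417 or a number of a turn 7.16, either way. A call with a gripper value outside its range is refused whole. "fingers" is the finger opening in m, from 0 to 0.0878, set as the call begins (left out, the last holds). The fingers move at their own pace and stop on an object; the grip force is fixed at half the most. Time passes only in rows, so rows that do not move let the fingers close, or fill a call up. It gives the time, the measured TCP pose, the force, the opening and the grip force at its end, in the units of the state.
- arm.get_obs(): the state, without advancing time (a new reading comes with each control period).
- arm.snapshot(name): name is "scene" or "side" or "wrist"; returns the picture (384x512x3 uint8, red, green, blue); there is no depth.
- arm.camera_model(name): a dict with "fx", "fy", "cx", "cy" (pixels), "rvec" (rotation vector, rad) and "tvec" (3), from world to camera coordinates, as OpenCV has them. Camera axes: x right, y down, z forward; pixel columns grow to the right and rows downward; lengths in m; the calibration is good to about 2 mm. A picture is of the moment at which its call begins: read the wrist's pose just before it. camera_model takes no time and is no camera call; for the wrist camera it gives the pose at the moment of the call.
- arm.sign_off(): hands the job in; it is judged then, once.
The state is a dict: "time_s": time; "joints": joint angles; "qd": joint speeds; "joint_efforts": joint torques, N m; "ee_pos": TCP position; "orientation": TCP orientation; "contact_force": force on the tool from outside, world axes, zero at the start; "torque": the same for the moment, N m; "gripper_width": opening from 0.0 (shut) to 1.0 (fully open); "grip_force": force on a finger pad.
Only numpy, scipy, OpenCV 4.12 (cv2) and the standard library are available. Lean on these libraries where they do the work, as an engineer would, in place of code of your own. Each camera call takes 0.05 s, during which the arm holds its last target. There are 200 camera calls.

### The job

Fix the rosewood bridge blank for routing its saddle slot: lay it flat in the holding jig, press it against both dowels and, keeping it there, slide it along them until it also bears on the end stop, so that it presses on all three at the same time. Then swing the cam lever over until the cam bites on the blank and holds it there by itself. The edges of the blank are finished, so press gently all through, and leave the other things on the bench where they are.

Things in the scene. Friction and masses are not known exactly. Their poses are not given: they have to be found in the camera images.
- jig: Holding jig, fixed to the bench: plywood board 150 x 290 mm, 18 mm thick (top face 18 mm above the bench). Origin: centre of its underside. x across the board (towards the dowels), y along it, z up; the end stop is at its -y end. In this frame the blank, when home, has its centre at x = +25 mm, 90 mm to the +y side of the end stop's face, and its long side along y.
- dowel_a: Steel dowel, 10 mm in diameter, standing 10 mm proud of the board; origin at the centre of its foot, at x = +50, y = -80 mm of the jig. The far long edge of the blank bears on its -x side (at x = +45 mm of the jig).
- dowel_b: The second, equal dowel, at x = +50, y = +60 mm of the jig.
- stop: Hardwood end stop, 44 mm (x) by 18 mm (y), 10 mm high on the board, bolted fast in two slots at a place that differs: its face 90 to 104 mm to the -y side of the jig's origin, at x = +25 mm. Origin: at board level, middle of the face that the end of the blank bears on; the block lies on the -y side of it. Turned as the jig.
- cam (a joint): Angle of the eccentric wooden cam (rad) on its upright pivot: 0 = fully open, grows clockwise seen from above, up to 2.3. It turns stiffly (0.08 N m) and stays where left. With the blank home the cam meets its near edge at about 1.77 rad; at 1.83 it holds it with about 11 N in all, 2/3 of it on dowel_a, and each further 0.01 rad adds about 2 N. Starts at 0 to 0.4.
- cam_pivot (a point): The cam's pivot, at x = -24.7, y = -45 mm of the jig, 28.5 mm above the bench. The cam is a disc of 22 mm radius, 10 mm high, lying on the board on the other side of the blank from the dowels, its centre 10 mm off the pivot; fully open its edge is 15 mm clear of a blank that is home. It bites 39 mm to the -y side of the jig's origin.
- cam_knob (a point): Middle of the upright round knob at the end of the cam lever: 18 mm in diameter, 26 mm tall, 28 to 54 mm above the bench, 100 mm from the pivot (this point 43.5 mm above the bench). The lever bar is 16 mm wide, 10 mm high, 18 to 28 mm above the bench. Fully open the lever points to -y of the jig, 10 deg towards its -x; it is swung clockwise seen from above.
- blank: Rosewood bridge blank, a flat rectangular bar 40 mm (x) by 180 mm (y), 12 mm thick, about 75 g, either way round alike. Origin: centre of its underside. It starts lying on the bench. Pushed against a dowel or the stop with more than 12 N its finished edge is scored; 3 to 7 N on each is right. The cam may hold it with up to 20 N on a dowel.
- driver: Bystander: screwdriver about 200 mm long, lying.
- tin: Bystander: amber glass jar, 66 mm in diameter, 50 mm high; origin at its underside.
- plane: Bystander: small block plane 42 x 150 mm, about 40 mm high; origin at its underside.
Mind the look-alikes: they are no part of the job. What is meant by the blank is not blue, and is the smaller of those in its own colour.

How it is judged:
On the way:
1. with the cam still open, the blank lies flat in the jig and presses on both dowels and the end stop at the same time (at least 2 N on each) (contact force between blank and dowel_a above 2 N and contact force between blank and dowel_b above 2 N and contact force between blank and stop above 2 N and z of blank in the frame of jig below 0.021 m and angle between blank's own z axis and vertical below 0.05 rad and value of joint cam below 1.3 rad), for 0.15 s.
At the end, for the whole second after the job is handed in: The blank lies flat on the board at rest, square to the jig within 0.02 rad and within 1.5 mm of touching dowels and end stop, the cam turned past 1.5 rad, and the cam by itself keeps the blank pressed on each dowel with at least 1.5 N (x of blank in the frame of jig between 0.0235 and 0.0275 m and y of blank in the frame of stop between 0.0875 and 0.0915 m and z of blank in the frame of jig below 0.02 m and angle between the y axis of blank and the y axis of jig, either way round below 0.02 rad and contact force between blank and dowel_a above 1.5 N and contact force between blank and dowel_b above 1.5 N and value of joint cam above 1.5 rad and linear speed of blank below 0.01 m/s).
It fails at once if the blank is pushed on a dowel or on the end stop with more than 12 N while the cam is open (value of joint cam below 1.5 rad and (contact force between blank and dowel_a above 12 N or contact force between blank and dowel_b above 12 N or contact force between blank and stop above 12 N)).
It fails at once if the blank is pressed on a dowel or on the end stop with more than 20 N (contact force between blank and dowel_a above 20 N or contact force between blank and dowel_b above 20 N or contact force between blank and stop above 20 N).
It fails at once if a bystander is moved by more than 20 mm (distance of any of driver, tin, plane from where it was at the start of the episode above 0.02 m).
It also fails if it takes over 72 s, if anything falls off the work surface, if the arm or the gripper's body presses on something with over 40 N, if the wrist force passes 120 N, or if a joint passes its speed limit or range.

## Working session

There is one attempt and no reset: what is moved stays moved. The work goes in short steps, Python scripts to look and compute and a tool call to move; the robot and the scene stay as the last step left them, time stands still between calls to the robot, and variables do not carry over. Pictures are saved under pics/ and viewed, at most 12 in all, crops included, and the job is handed in when it is done.

Besides the shell and the picture viewer there is one more tool, called after ">>>" by a JSON object that holds its "op" and its "data". arm_command: Moves the arm, as the interface text tells. Its arguments: {"type":"object","properties":{"steps":{"type":"array"},"fingers":{"type":"number"}},"required":["steps"]}

```bash
mkdir -p pics; ls
python3 - <<'E'
from workcell import arm
import cv2
for n in("scene","side"):
    im=arm.snapshot(n); cv2.imwrite(f"pics/{n}0.png",im[:,:,::-1]); m=arm.camera_model(n); print(m)
im=arm.snapshot("wrist"); cv2.imwrite("pics/wrist0.png",im[:,:,::-1])
print(arm.get_obs())
E
```

```text
pics
{'fx': 487.95529980812825, 'fy': 487.95529980812825, 'cx': 256.76954292131467, 'cy': 196.6031130025483, 'rvec': array([ 1.77254929,  2.1030438 , -0.5714307 ]), 'tvec': array([-0.01364861, -0.44832213,  1.53803544])}
{'fx': 395.7059099565995, 'fy': 395.7059099565995, 'cx': 249.56055474271497, 'cy': 195.61371234912536, 'rvec': array([ 2.06538175, -0.44184238,  0.22091212]), 'tvec': array([-0.4605471 ,  0.24941139,  1.04523006])}
{'time_s': 0.15, 'joints': array([ 1.02089530e+00,  3.59361710e-01,  1.51114771e+00, -2.32513676e-05,
        1.27252066e+00, -1.15097505e-01]), 'qd': array([-0.00127918, -0.00030177, -0.00223901,  0.00129991,  0.00152817,
       -0.0005481 ]), 'joint_efforts': array([-1.74468946e-04, -5.15762186e+01, -2.71006322e+01,  6.74512214e-02,
        3.06519284e-02, -6.91164382e-05]), 'ee_pos': array([0.25244944, 0.54366918, 0.1835033 ]), 'orientation': array([-6.77513069e-01, -3.06720721e+00,  2.14531554e-03]), 'contact_force': array([-0.14447499,  0.06759862,  0.02156653]), 'torque': array([-0.01649313, -0.00956624,  0.03946489]), 'grip_force': 0.0, 'gripper_width': 1.000238997186479}
```

View pics/scene0.png

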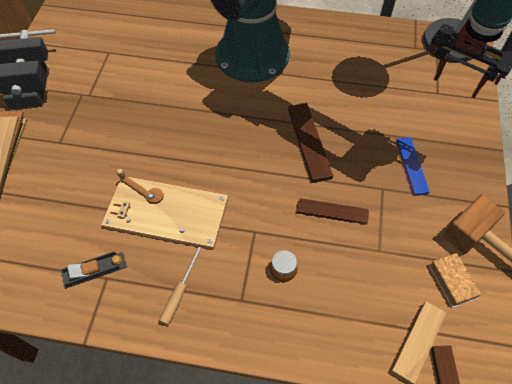

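View pics/side0.png

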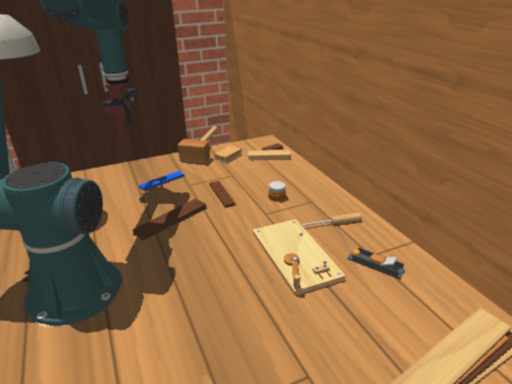

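The scene shows dark-brown bars at (310,142), (332,211) and (445,365), plus a blue one at (412,166). The bar at (332,211) looks like the smaller brown one, so it fits the description. I'll measure the sizes and confirm with a crop.

```bash
cat > h.py <<'E'
import numpy as np,cv2
from workcell import arm
def ray(m,px,z):
    R=cv2.Rodrigues(np.array(m["rvec"]))[0]; C=-R.T@m["tvec"]
    px=np.atleast_2d(px).astype(float)
    d=np.c_[(px[:,0]-m["cx"])/m["fx"],(px[:,1]-m["cy"])/m["fy"],np.ones(len(px))]@R
    return C+d*((z-C[2])/d[:,2])[:,None]
def proj(m,P):
    return cv2.projectPoints(np.atleast_2d(P).astype(float),np.array(m["rvec"]),np.array(m["tvec"]),np.array([[m["fx"],0,m["cx"]],[0,m["fy"],m["cy"]],[0,0,1]]),None)[0][:,0]
E
python3 - <<'E'
from h import *
im=cv2.imread("pics/scene0.png"); m=arm.camera_model("scene")
hsv=cv2.cvtColor(im,cv2.COLOR_BGR2HSV)
for p in [(332,211),(310,142),(445,365),(170,225),(284,190),(300,165),(200,210)]: print(p,hsv[p[1],p[0]])
dark=((hsv[...,2]<95)&(hsv[...,1]>90)).astype(np.uint8)
n,lab,st,ce=cv2.connectedComponentsWithStats(dark)
for i in range(1,n):
    if st[i,4]>200:
        c=np.argwhere(lab==i)[:,::-1]; w=ray(m,c,.012)[:,:2].astype(np.float32)
        print(ce[i].round(),st[i,4],cv2.minAreaRect(w))
b=((hsv[...,0]>15)&(hsv[...,0]<28)&(hsv[...,2]>185)&(hsv[...,1]<150)).astype(np.uint8)
b[:, :100]=0;b[:,235:]=0;b[:170]=0;b[250:]=0
w=ray(m,np.argwhere(b)[:,::-1],.018)[:,:2].astype(np.float32)
print('board',cv2.minAreaRect(w),cv2.boxPoints(cv2.minAreaRect(w)))
a=cv2.resize(im[160:260,90:240],None,fx=5,fy=5,interpolation=cv2.INTER_CUBIC)
cv2.imwrite("pics/c1.png",a)
cv2.imwrite("pics/c2.png",cv2.resize(im[95:245,270:440],None,fx=4,fy=4,interpolation=cv2.INTER_CUBIC))
E
```

```text
(332, 211) [ 11 152  94]
(310, 142) [  5 144  39]
(445, 365) [ 11 149 101]
(170, 225) [ 19 105 238]
(284, 190) [ 15 144 167]
(300, 165) [ 14 142 169]
(200, 210) [ 19 107 234]
[17. 14.] 1090 ((-0.031783074140548706, -0.8020309805870056), (0.1608574390411377, 0.1476876139640808), 9.437098503112793)
[260.   9.] 253 ((-0.20062348246574402, -0.010513320565223694), (0.06972232460975647, 0.12536583840847015), 66.2197494506836)
[493.  12.] 581 ((-0.31220436096191406, 0.7491361498832703), (0.12224461883306503, 0.15097251534461975), 85.20223236083984)
[286. 106.] 10835 ((0.18598449230194092, 0.13104867935180664), (0.7840357422828674, 0.399331271648407), 44.40068435668945)
[472.  43.] 810 ((-0.1584141105413437, 0.690896213054657), (0.1717885285615921, 0.16959205269813538), 68.42657470703125)
[373.  73.] 2233 ((-0.0015966929495334625, 0.43607425689697266), (0.1894228756427765, 0.38969969749450684), 33.73400115966797)
[ 10. 159.] 247 ((0.4981805086135864, -0.5819461345672607), (0.27207151055336, 0.013269927352666855), 9.609220504760742)
[331. 217.] 208 ((0.5415541529655457, 0.29762545228004456), 
[... 326 characters left out ...]
6 ((0.7176089286804199, 0.18792200088500977), (0.06589630991220474, 0.03779935836791992), 67.12091064453125)
[441. 285.] 307 ((0.6779581904411316, 0.5681363344192505), (0.10967502743005753, 0.021663133054971695), 28.84786033630371)
[403. 352.] 275 ((0.8250109553337097, 0.5102728605270386), (0.05235908925533295, 0.17889352142810822), 68.4596939086914)
[ 81. 352.] 1317 ((0.9768519997596741, -0.07184860110282898), (0.055499352514743805, 0.6661582589149475), 0.40520116686820984)
board ((0.5908429026603699, -0.1280301958322525), (0.3115890920162201, 0.16369326412677765), 85.59288787841797) [[ 0.49726656 -0.27707475]
 [ 0.66047585 -0.28965342]
 [ 0.6844193   0.02101436]
 [ 0.52120996  0.03359303]]
```

View pics/c1.png

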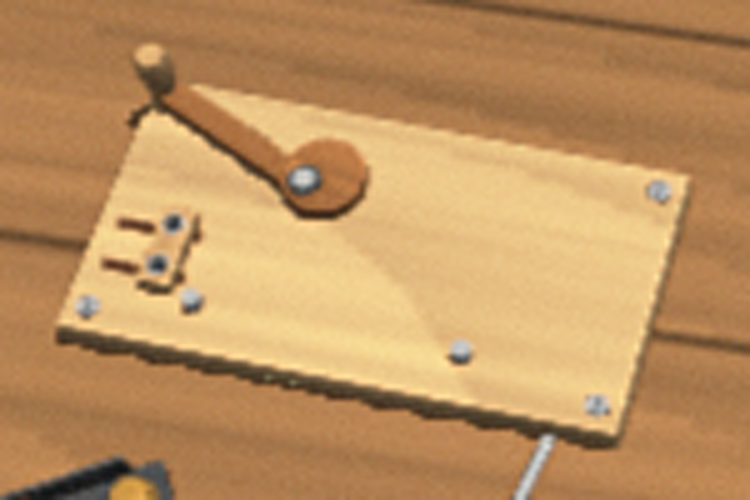

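View pics/c2.png

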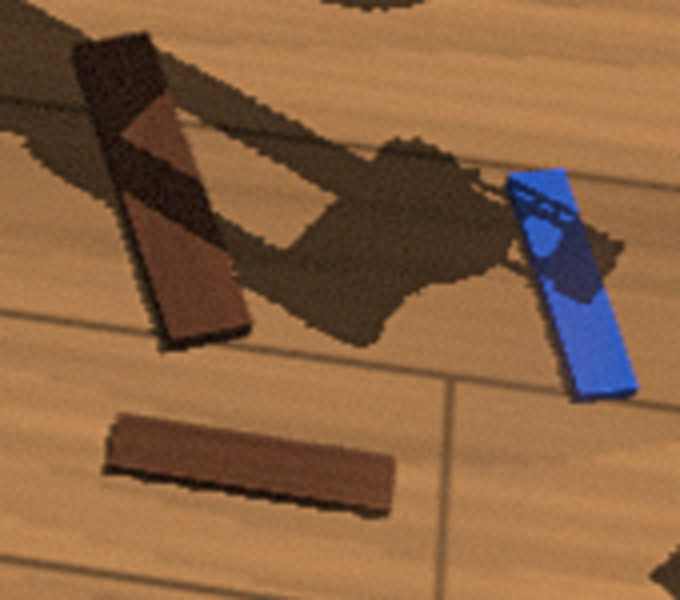

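The crop confirms it. The bar at (332,211) is brown and smaller than the brown one at (310,142), so it is the blank. In the jig crop, the dowel tops are at scene pixels (128,219) and (182,229), the pivot at (151,196), the knob top at (120,170) and the stop at about (122,210).

```bash
cat >> h.py <<'E'
def plan(x,y,z,yaw_y,n=8):
    """steps to TCP (x,y,z), tool down, tool y axis along world direction yaw_y (deg, mod 180 nearest)"""
    o=arm.get_obs(); R=cv2.Rodrigues(np.array(o["orientation"]))[0]
    cur=np.degrees(np.arctan2(R[1,1],R[0,1])); d=(yaw_y-cur+90)%180-90
    s=R.T@(np.array([x,y,z])-o["ee_pos"])
    print("t%.1f"%o["time_s"],"pos",o["ee_pos"].round(4),"yawy %.2f"%cur,"tool x",R[:,0].round(3),"y",R[:,1].round(3),"q6 %.2f"%o["joints"][5])
    print(" shift(tool, before turning)",s.round(4)," turn about tool z %.2f"%-d)
E
python3 - <<'E'
from h import *
im=cv2.imread("pics/scene0.png"); m=arm.camera_model("scene")
c=np.array([(118,413),(396,458),(388,515),(107,468)])/4+[270,95]
w=ray(m,c,.012)[:,:2];print("blank",w.round(4),w.mean(0)); e=(w[1]+w[2]-w[0]-w[3])/2;print(np.linalg.norm(e),np.degrees(np.arctan2(e[1],e[0])))
cr=lambda p:np.array(p)/5+[90,160]
d=ray(m,cr([(192,296),(460,347)]),.028)[:,:2];e=d[1]-d[0];print("dowels",d,np.linalg.norm(e),np.degrees(np.arctan2(e[1],e[0])))
print("pivot",ray(m,cr((303,178)),.031)); print("knob top",ray(m,cr((150,52)),.054))
print("corners",ray(m,cr([(690,178),(618,435),(60,326)]),.018))
print("stop face edge top",ray(m,cr([(198,213),(172,288)]),.028))
plan(*w.mean(0),.15,0)
print(arm.camera_model("wrist"))
E
```

```text
blank [[0.5017 0.2129]
 [0.5049 0.3915]
 [0.5466 0.3889]
 [0.5429 0.2111]] [0.52403015 0.3011246 ]
0.17824024812666983 88.9084094076906
dowels [[ 0.64218956 -0.19899726]
 [ 0.64721239 -0.06039155]] 0.13869669007339577 87.92460943687672
pivot [[ 0.56874483 -0.16233502  0.031     ]]
knob top [[ 0.52155498 -0.2529226   0.054     ]]
corners [[ 0.52831061  0.03017624  0.018     ]
 [ 0.67601508  0.02457665  0.018     ]
 [ 0.66489472 -0.26283686  0.018     ]]
stop face edge top [[ 0.59598655 -0.21027895  0.028     ]
 [ 0.63954067 -0.21019977  0.028     ]]
t0.1 pos [0.2524 0.5437 0.1835] yawy 65.09 tool x [-0.907  0.421  0.   ] y [ 0.421  0.907 -0.001] q6 -0.12
 shift(tool, before turning) [-0.3485 -0.1055  0.0336]  turn about tool z 65.09
{'fx': 271.0347776287729, 'fy': 271.0347776287729, 'cx': 258.0807989964843, 'cy': 196.07665783925492, 'rvec': array([-2.44547174, -1.56007248, -0.21359447]), 'tvec': array([-0.59944563, -0.03135654,  0.39047776])}
```

>>> {"op": "arm_command", "data": {"steps": [[-0.0395,-0.012,0,0],[-0.0395,-0.012,0,0],[-0.0395,-0.012,0,0],[-0.0395,-0.012,0,0],[-0.0395,-0.012,0,0],[-0.0395,-0.012,0,0],[-0.0395,-0.012,0,0],[-0.0395,-0.012,0,0]]}}

```text
time_s: 0.82
ee_pos: [0.4999, 0.3223, 0.184]
orientation: [-0.678, -3.067, 0.0]
contact_force: [0.4, 0.4, -0.4]
gripper_width: 1.001
grip_force: 0.0
```

>>> {"op": "arm_command", "data": {"steps": [[-0.0325,-0.0095,0,7],[0,0,0,7.1],[0,0,0,7.1],[0,0,0,7.1],[0,0,0,7.1],[0,0,0,7.1],[0,0,0,7.1],[0,0,0,7.1]]}}

```text
time_s: 1.48
ee_pos: [0.5241, 0.3015, 0.1837]
orientation: [-2.06, -2.371, 0.001]
contact_force: [0.5, 0.4, 0.2]
gripper_width: 1.003
grip_force: 0.0
```

>>> {"op": "arm_command", "data": {"steps": [[0,0,0,7],[0,0,0,2.5],[0,0,0,0],[0,0,0,0],[0,0,0,0],[0,0,0,0],[0,0,0,0],[0,0,0,0]]}}

```text
time_s: 2.15
ee_pos: [0.5243, 0.3016, 0.1841]
orientation: [2.242, 2.2, -0.0]
contact_force: [-0.0, 0.0, 0.7]
gripper_width: 1.004
grip_force: 0.0
```

Run:
```python
from h import *
plan(.5240,.3011,.15,-1.1)
m=arm.camera_model("wrist");im=arm.snapshot("wrist")[:,:,::-1]; cv2.imwrite("pics/w1.png",im)
hsv=cv2.cvtColor(im,cv2.COLOR_BGR2HSV)
k=((hsv[...,2]<115)&(hsv[...,1]>110)&(hsv[...,0]<15)).astype(np.uint8)
n,lab,st,ce=cv2.connectedComponentsWithStats(k)
for i in range(1,n):
    if st[i,4]>400:
        w=ray(m,np.argwhere(lab==i)[:,::-1],.012)[:,:2].astype(np.float32); print(ce[i].round(),st[i],cv2.minAreaRect(w))
print(proj(m,[[.524,.301,.012],[.524,.391,.012]]))
```

```text
t2.1 pos [0.5243 0.3016 0.1841] yawy -1.09 tool x [ 0.019  1.    -0.   ] y [ 1.    -0.019 -0.   ] q6 0.43
 shift(tool, before turning) [-0.0005 -0.0003  0.0341]  turn about tool z 0.01
[256. 224.] [242 211  34  24 574] ((0.5227459669113159, 0.23137341439723969), (0.03603069484233856, 0.048736460506916046), 88.87528991699219)
[326. 254.] [ 283  211   82   72 1634] ((0.6254118084907532, 0.17177841067314148), (0.12240840494632721, 0.10053303837776184), 65.52983093261719)
[161. 255.] [ 119  223   72   60 1689] ((0.37573814392089844, 0.16992580890655518), (0.148985356092453, 0.058298688381910324), 42.42341995239258)
[176. 336.] [ 126  313  107   44 3103] ((0.38812917470932007, 0.0336625762283802), (0.08708109706640244, 0.17093457281589508), 88.8697280883789)
[376. 327.] [358 313  32  33 695] ((0.71771240234375, 0.044090636074543), (0.04105488210916519, 0.08154002577066422), 26.48056983947754)
[[258.51646631 175.9686653 ]
 [257.20128107 108.25058385]]
```

View pics/w1.png

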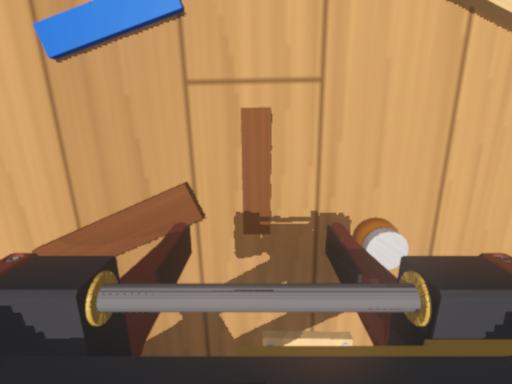

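The wrist picture shows the blank with corners (242,108), (271,108), (270,234) and (243,234). The jar, at (388,245), is well clear of the fingers.

Run:
```python
from h import *
m=arm.camera_model("wrist")
w=ray(m,[(242,107.5),(271,107.5),(270,234),(243,234)],.012)[:,:2];print(w,w.mean(0))
plan(.5235,.311,.003,-1.1)
```

```text
[[0.50421564 0.39232619]
 [0.5420396  0.39158414]
 [0.5393685  0.21302611]
 [0.49931038 0.21381745]] [0.52123353 0.30268847]
t2.2 pos [0.5243 0.3016 0.1841] yawy -1.09 tool x [ 0.019  1.    -0.   ] y [ 1.    -0.019 -0.   ] q6 0.43
 shift(tool, before turning) [ 0.0094 -0.001   0.1811]  turn about tool z 0.01
```

>>> {"op": "arm_command", "data": {"steps": [[0.01,-0.001,0.03,0],[0,0,0.03,0],[0,0,0.03,0],[0,0,0.03,0],[0,0,0.03,0],[0,0,0.02,0],[0,0,0.01,0],[0,0,0,0]]}}

```text
time_s: 2.87
ee_pos: [0.5218, 0.3108, 0.0018]
orientation: [-2.242, -2.199, 0.007]
contact_force: [0.4, -0.4, 0.3]
gripper_width: 0.997
grip_force: 0.0
```

>>> {"op": "arm_command", "data": {"steps": [[0,0,0,0],[0,0,0,0],[0,0,0,0],[0,0,0,0],[0,0,0,0],[0,0,0,0],[0,0,0,0],[0,0,0,0]], "fingers": 0.03}}

```text
time_s: 3.53
ee_pos: [0.5236, 0.3117, 0.0043]
orientation: [2.243, 2.2, 0.0]
contact_force: [-0.6, -0.5, 0.6]
gripper_width: 0.437
grip_force: 0.0
```

>>> {"op": "arm_command", "data": {"steps": [[0,0,0,0],[0,0,0,0],[0,0,0,0],[0,0,-0.02,0],[0,0,-0.03,0],[0,0,-0.03,0],[0,0,-0.02,0],[0,0,0,0]]}}

```text
time_s: 4.2
ee_pos: [0.5268, 0.3132, 0.1088]
orientation: [2.241, 2.198, 0.012]
contact_force: [0.9, 1.0, -0.1]
gripper_width: 0.341
grip_force: 0.0
```

Run:
```python
from h import *
plan(.61,-.1,.1,-2.1)
im=arm.snapshot("scene")[:,:,::-1]
cv2.imwrite("pics/s2.png",cv2.resize(im[130:260,60:440],None,fx=2,fy=2,interpolation=cv2.INTER_CUBIC))
```

```text
t4.2 pos [0.5268 0.3132 0.1088] yawy -1.11 tool x [0.019 1.    0.003] y [ 1.    -0.019  0.007] q6 0.44
 shift(tool, before turning) [-0.4115  0.0911  0.0081]  turn about tool z 0.99
```

The fingers closed to 30 mm with no force, so the grasp missed. I'll look again.

Run:
```python
from h import *
im=arm.snapshot("wrist")[:,:,::-1]; cv2.imwrite("pics/w2.png",im)
a=cv2.imread("pics/s2.png"); b=cv2.resize(im,(532,400))
cv2.imwrite("pics/w2.png",np.vstack([a,np.hstack([b,np.zeros((400,228,3),np.uint8)])])[:600])
```

```text
(no output)
```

View pics/w2.png

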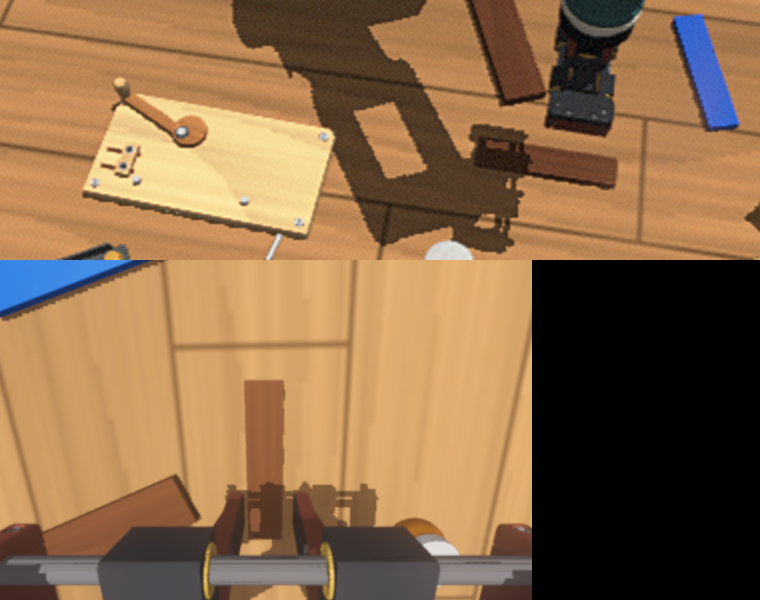

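The blank still lies centred between the fingers, apparently unmoved: wrist corners about (236,115), (273,115) and (271,269). I'll open, go lower and close fully.

Run:
```python
from h import *
m=arm.camera_model("wrist")
w=ray(m,[(235.8,115.5),(273,115.5),(271.3,269.5)],.012)[:,:2];print(w,(w[0]+w[2])/2)
plan(.5225,.312,.001,-1.1)
```

```text
[[0.50176868 0.39161685]
 [0.5402185  0.39085004]
 [0.537257   0.21173179]] [0.51951284 0.30167432]
t4.3 pos [0.524  0.3119 0.1047] yawy -1.11 tool x [0.019 1.    0.001] y [ 1.    -0.019  0.001] q6 0.44
 shift(tool, before turning) [ 0.     -0.0017  0.1037]  turn about tool z -0.01
```

>>> {"op": "arm_command", "data": {"steps": [[0,0,0,0],[0,0,0,0],[0,0,0,0],[0,0,0,0],[0,0,0,0],[0,0,0,0],[0,0,0,0],[0,0,0,0]], "fingers": 0.07}}

```text
time_s: 4.97
ee_pos: [0.5236, 0.3117, 0.1041]
orientation: [2.243, 2.2, -0.0]
contact_force: [0.3, -0.6, -0.4]
gripper_width: 0.797
grip_force: 0.0
```

>>> {"op": "arm_command", "data": {"steps": [[0,-0.002,0.03,0],[0,0,0.03,0],[0,0,0.025,0],[0,0,0.013,0],[0,0,0.005,0],[0,0,0,0],[0,0,0,0],[0,0,0,0]]}}

```text
time_s: 5.63
ee_pos: [0.5227, 0.3122, 0.0024]
orientation: [2.242, 2.199, 0.003]
contact_force: [0.1, 0.3, 0.0]
gripper_width: 0.798
grip_force: 0.0
```

>>> {"op": "arm_command", "data": {"steps": [[0,0,0,0],[0,0,0,0],[0,0,0,0],[0,0,0,0],[0,0,0,0],[0,0,0,0],[0,0,0,0],[0,0,0,0]], "fingers": 0.0}}

```text
time_s: 6.3
ee_pos: [0.5216, 0.3117, 0.0011]
orientation: [2.243, 2.2, -0.0]
contact_force: [0.2, 0.6, -0.3]
gripper_width: 0.232
grip_force: 0.0
```

>>> {"op": "arm_command", "data": {"steps": [[0,0,0,0],[0,0,0,0],[0,0,0,0],[0,0,0,0],[0,0,0,0],[0,0,0,0],[0,0,0,0],[0,0,0,0]]}}

```text
time_s: 6.97
ee_pos: [0.5216, 0.3117, 0.0011]
orientation: [2.243, 2.2, -0.0]
contact_force: [0.0, -0.3, 0.4]
gripper_width: 0.007
grip_force: 0.0
```

Run:
```python
from h import *
o=arm.get_obs(); im=arm.snapshot("wrist")[:,:,::-1]; m=arm.camera_model("wrist")
s=arm.snapshot("scene")[:,:,::-1]; ms=arm.camera_model("scene"); sd=arm.snapshot("side")[:,:,::-1]; q=arm.camera_model("side")
for n,x in(("wrist",m),("scene",ms),("side",q)): print(n,proj(x,[o["ee_pos"],o["ee_pos"]+[0,0,.1]]))
a=cv2.resize(s[130:260,260:430],(523,400)); b=cv2.resize(im,(267,200)); c=cv2.resize(sd[120:240,140:300],(267,200),interpolation=cv2.INTER_CUBIC)
cv2.imwrite("pics/v3.png",np.hstack([a,np.vstack([b,c])]))
```

```text
wrist [[259.36121347 219.23906393]
 [260.48905139 301.86462863]]
scene [[336.48686105 212.57228386]
 [342.18103169 192.72039147]]
side [[220.97653644 193.05999673]
 [219.3116044  168.88705611]]
```

View pics/v3.png

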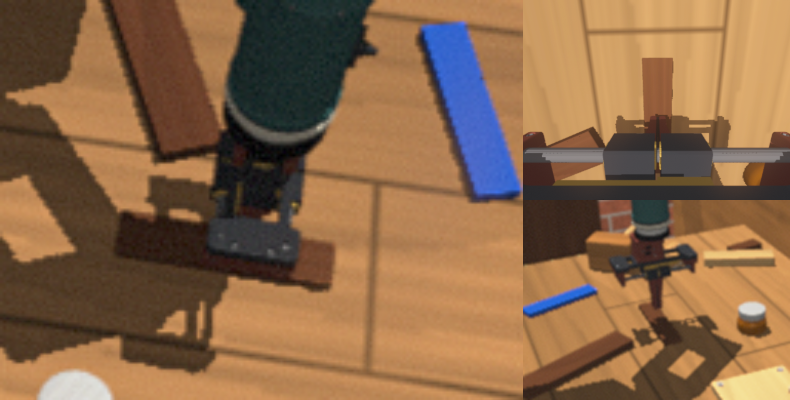

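In the side crop the fingertips end at about (220,185), where the TCP should project to (221,193). That suggests the fingers are above the blank. I'll probe down gently.

>>> {"op": "arm_command", "data": {"steps": [[0,0,0.001,0],[0,0,0.001,0],[0,0,0.001,0],[0,0,0.001,0],[0,0,0.001,0],[0,0,0.001,0],[0,0,0,0],[0,0,0,0]]}}

```text
time_s: 7.78
ee_pos: [0.5215, 0.3117, -0.005]
orientation: [-2.243, -2.2, 0.0]
contact_force: [0.6, -0.0, -1.0]
gripper_width: 0.008
grip_force: 0.0
```

>>> {"op": "arm_command", "data": {"steps": [[0,0,0.0015,0],[0,0,0.0015,0],[0,0,0.0015,0],[0,0,0.0015,0],[0,0,0,0],[0,0,0,0],[0,0,0,0],[0,0,0,0]]}}

```text
time_s: 8.45
ee_pos: [0.5216, 0.3117, -0.0108]
orientation: [2.243, 2.2, 0.0]
contact_force: [0.8, 0.7, 0.1]
gripper_width: 0.006
grip_force: 0.0
```

Run:
```python
from h import *
o=arm.get_obs(); sd=arm.snapshot("side")[:,:,::-1]; q=arm.camera_model("side"); w=arm.snapshot("wrist")[:,:,::-1]
print(o["ee_pos"],[proj(q,o["ee_pos"]+[0,0,z])[0].round(1) for z in(0,.02,.04,.06)])
print([proj(arm.camera_model("wrist"),o["ee_pos"]+[0,0,z])[0].round(1) for z in(0,.02,.04,.06)])
a=cv2.resize(sd[140:220,180:260],(480,480),interpolation=cv2.INTER_CUBIC); b=cv2.resize(w[190:310,220:300],(320,480),interpolation=cv2.INTER_CUBIC)
cv2.imwrite("pics/v4.png",np.hstack([a,b]))
```

```text
[ 0.52162761  0.31170819 -0.01080016] [array([221.2, 195.8]), array([220.9, 191.2]), array([220.5, 186.4]), array([220.2, 181.7])]
[array([259.4, 219.3]), array([259.5, 229.2]), array([259.7, 241.3]), array([259.9, 256.5])]
```

View pics/v4.png

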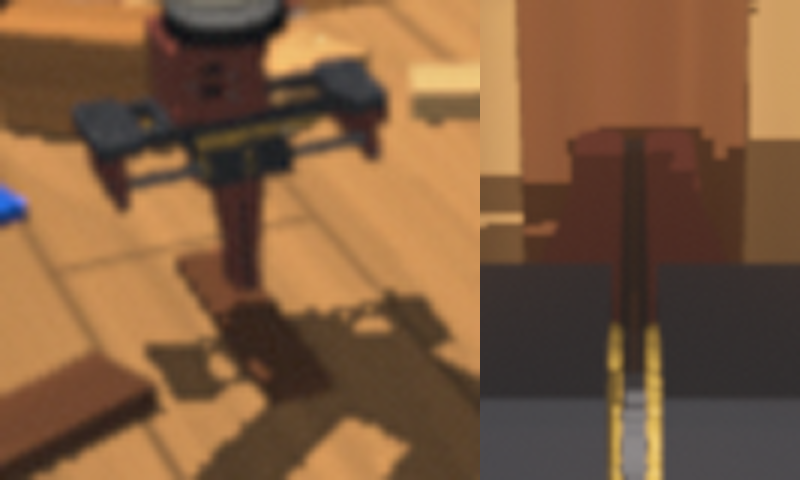

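The side view puts the fingertip at (220,188), about 33 mm above where the reported TCP projects. The wrist view agrees once the finger's depth is allowed for. So the z reading is offset, and I'll keep probing to find by how much.

>>> {"op": "arm_command", "data": {"steps": [[0,0,0.001,0],[0,0,0.001,0],[0,0,0.001,0],[0,0,0.001,0],[0,0,0.001,0],[0,0,0.001,0],[0,0,0,0],[0,0,0,0]]}}

```text
time_s: 9.22
ee_pos: [0.5214, 0.3116, -0.017]
orientation: [-2.243, -2.2, 0.0]
contact_force: [-0.2, -0.1, -0.6]
gripper_width: 0.003
grip_force: 0.0
```

>>> {"op": "arm_command", "data": {"steps": [[0,0,0.001,0],[0,0,0.001,0],[0,0,0.001,0],[0,0,0,0],[0,0,0,0],[0,0,0,0],[0,0,0,0],[0,0,0,0]]}}

```text
time_s: 9.88
ee_pos: [0.5215, 0.3117, -0.0198]
orientation: [2.243, 2.2, -0.0]
contact_force: [0.1, 0.3, 0.1]
gripper_width: 0.011
grip_force: 0.0
```

>>> {"op": "arm_command", "data": {"steps": [[0,0,0.001,0],[0,0,0.001,0],[0,0,0.001,0],[0,0,0,0],[0,0,0,0],[0,0,0,0],[0,0,0,0],[0,0,0,0]]}}

```text
time_s: 10.55
ee_pos: [0.5216, 0.3117, -0.0228]
orientation: [2.243, 2.2, -0.0]
contact_force: [-1.1, 0.3, 0.4]
gripper_width: 0.006
grip_force: 0.0
```

>>> {"op": "arm_command", "data": {"steps": [[0,0,0.001,0],[0,0,0.001,0],[0,0,0.001,0],[0,0,0,0],[0,0,0,0],[0,0,0,0],[0,0,0,0],[0,0,0,0]]}}

```text
time_s: 11.22
ee_pos: [0.5215, 0.3117, -0.0259]
orientation: [2.243, 2.2, -0.0]
contact_force: [0.3, 1.0, 0.8]
gripper_width: 0.009
grip_force: 0.0
```

>>> {"op": "arm_command", "data": {"steps": [[0,0,0.001,0],[0,0,0.001,0],[0,0,0,0],[0,0,0,0],[0,0,0,0],[0,0,0,0],[0,0,0,0],[0,0,0,0]]}}

```text
time_s: 11.88
ee_pos: [0.5217, 0.3118, -0.0262]
orientation: [2.243, 2.2, 0.001]
contact_force: [-2.9, -2.3, 15.0]
gripper_width: 0.003
grip_force: 7.4
```

>>> {"op": "arm_command", "data": {"steps": [[0,0,0.001,0],[0,0,0.001,0],[0,0,0,0],[0,0,0,0],[0,0,0,0],[0,0,0,0],[0,0,0,0],[0,0,0,0]]}}

```text
time_s: 12.55
ee_pos: [0.5217, 0.3118, -0.0263]
orientation: [2.242, 2.2, 0.001]
contact_force: [-7.6, -4.2, 31.6]
gripper_width: 0.007
grip_force: 15.8
```

>>> {"op": "arm_command", "data": {"steps": [[0,0,0.001,0],[0,0,0.001,0],[0,0,0,0],[0,0,0,0],[0,0,0,0],[0,0,0,0],[0,0,0,0],[0,0,0,0]]}}

```text
time_s: 13.22
ee_pos: [0.5218, 0.3118, -0.0264]
orientation: [2.242, 2.2, 0.002]
contact_force: [-12.0, -6.3, 49.4]
gripper_width: 0.007
grip_force: 24.2
```

The tips touched the blank top (12 mm) at a reported z of -0.026, so true tip z is about ee_z + 0.038. The stiffness is roughly 9 N/mm. I'll lift, open and regrasp.

>>> {"op": "arm_command", "data": {"steps": [[0,0,-0.01,0],[0,0,-0.012,0],[0,0,0,0],[0,0,0,0],[0,0,0,0],[0,0,0,0],[0,0,0,0],[0,0,0,0]], "fingers": 0.07}}

```text
time_s: 13.88
ee_pos: [0.5211, 0.3115, -0.0106]
orientation: [-2.243, -2.2, 0.002]
contact_force: [-0.4, -0.0, -0.2]
gripper_width: 0.574
grip_force: 0.0
```

>>> {"op": "arm_command", "data": {"steps": [[0,0,0,0],[0,0,0,0],[0,0,0,0],[0,0,0,0],[0,0,0.01,0],[0,0,0.01,0],[0,0,0.005,0],[0,0,0,0]]}}

```text
time_s: 14.55
ee_pos: [0.52, 0.311, -0.0369]
orientation: [-2.242, -2.199, 0.005]
contact_force: [0.5, -0.4, -0.2]
gripper_width: 0.801
grip_force: 0.0
```

>>> {"op": "arm_command", "data": {"steps": [[0,0,0.001,0],[0,0,0,0],[0,0,0,0],[0,0,0,0],[0,0,0,0],[0,0,0,0],[0,0,0,0],[0,0,0,0]], "fingers": 0.0}}

```text
time_s: 15.22
ee_pos: [0.5218, 0.3118, -0.0355]
orientation: [2.243, 2.2, 0.001]
contact_force: [-1.1, -0.4, 1.9]
gripper_width: 0.453
grip_force: 30.0
```

Gripped at 39.8 mm with 30 N. I'll lift, then plan the carry.

>>> {"op": "arm_command", "data": {"steps": [[0,0,-0.005,0],[0,0,-0.01,0],[0,0,-0.015,0],[0,0,-0.02,0],[0,0,-0.02,0],[0,0,-0.01,0],[0,0,0,0],[0,0,0,0]]}}

```text
time_s: 15.88
ee_pos: [0.5219, 0.3119, 0.0447]
orientation: [2.242, 2.199, 0.002]
contact_force: [-0.2, -0.1, -0.8]
gripper_width: 0.453
grip_force: 30.0
```

Run:
```python
from h import *
plan(.6134,-.099,.045,-2.1)
```

```text
t15.9 pos [0.5219 0.3119 0.0447] yawy -1.11 tool x [0.019 1.    0.001] y [ 1.    -0.019  0.001] q6 0.44
 shift(tool, before turning) [-4.09e-01  9.94e-02 -3.00e-04]  turn about tool z 0.99
```

>>> {"op": "arm_command", "data": {"steps": [[-0.012,0.004,0,0],[-0.028,0.007,0,0],[-0.032,0.008,0,0],[-0.032,0.008,0,0],[-0.032,0.008,0,0],[-0.032,0.008,0,0],[-0.032,0.008,0,0],[-0.032,0.008,0,0]]}}

```text
time_s: 16.55
ee_pos: [0.5748, 0.076, 0.0427]
orientation: [-2.242, -2.198, 0.004]
contact_force: [1.3, 0.3, 0.1]
gripper_width: 0.453
grip_force: 30.0
```

>>> {"op": "arm_command", "data": {"steps": [[-0.032,0.008,0,0],[-0.032,0.008,0,0],[-0.032,0.008,0,0],[-0.032,0.008,0,0],[-0.028,0.006,0,0],[-0.015,0.002,0,1],[-0.006,0,0,0],[0,0,0,0]]}}

```text
time_s: 17.22
ee_pos: [0.6113, -0.1001, 0.0432]
orientation: [-2.263, -2.176, 0.002]
contact_force: [-0.5, 0.4, -0.5]
gripper_width: 0.451
grip_force: 30.0
```

Run:
```python
from h import *
plan(.6134,-.099,.0,-2.1)
m=arm.camera_model("wrist"); cv2.imwrite("pics/w5.png",arm.snapshot("wrist")[:,:,::-1]); print(m)
s=arm.snapshot("scene")[:,:,::-1]; cv2.imwrite("pics/s5.png",s)
a=cv2.imread("pics/w5.png"); b=cv2.resize(s[160:260,90:250],(480,300),interpolation=cv2.INTER_CUBIC)
cv2.imwrite("pics/v5.png",np.vstack([cv2.resize(a[:290],(530,300)),np.pad(b,((0,0),(0,50),(0,0)))]))
o=arm.get_obs()["ee_pos"]
d=[[.6422,-.199,.028],[.6472,-.0604,.028]]; print(proj(m,d))
```

```text
t17.2 pos [ 0.6113 -0.1001  0.0432] yawy -2.24 tool x [0.039 0.999 0.   ] y [ 0.999 -0.039 -0.002] q6 -0.23
 shift(tool, before turning) [0.0012 0.0021 0.0432]  turn about tool z -0.14
{'fx': 271.0347776287729, 'fy': 271.0347776287729, 'cx': 258.0807989964843, 'cy': 196.07665783925492, 'rvec': array([-2.86587413,  0.05647121,  0.01031784]), 'tvec': array([-0.61373232, -0.06684303,  0.23445201])}
[[296.34896219 311.45032707]
 [302.40689772 164.01681682]]
```

View pics/v5.png

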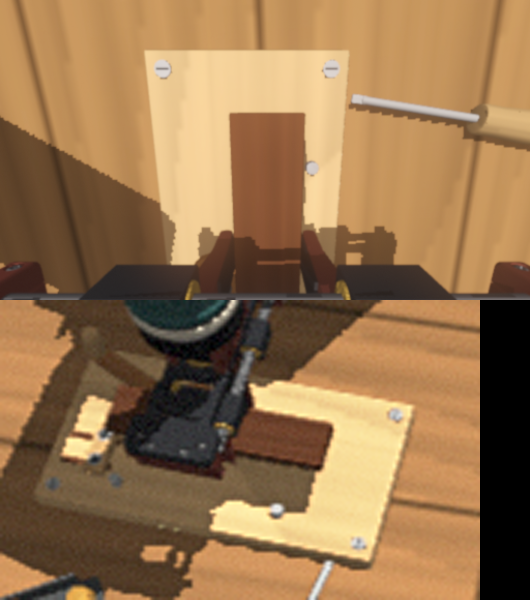

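The wrist view shows the blank over the board, far-end corners at about (222,109) and (294,109). Dowel_b is at (301,162), matching the prediction of (302,164).

Run:
```python
from h import *
m=arm.camera_model("wrist"); im=cv2.imread("pics/w5.png"); hsv=cv2.cvtColor(im,cv2.COLOR_BGR2HSV)
k=((hsv[...,2]<150)&(hsv[...,0]<14)&(hsv[...,1]>110))
k[:95]=0;k[215:]=0;k[:,:200]=0;k[:,310:]=0
n,lab,st,ce=cv2.connectedComponentsWithStats(k.astype(np.uint8)); i=1+np.argmax(st[1:,4]); k=lab==i
print(st[i])
L=[];Rr=[]
for r in range(st[i,1]+4,205,4):
    c=np.where(k[r])[0]; L.append((c.min()-.5,r));Rr.append((c.max()+.5,r))
z=.0907
for e in(L,Rr):
    w=ray(m,e,z)[:,:2]; p=np.polyfit(w[:,1],w[:,0],1); print("edge slope deg",np.degrees(np.arctan(p[0])),"x at y=-.1",np.polyval(p,-.1))
print("end",ray(m,[(ce[i][0],st[i,1]-.5)],z))
# dowel b and board screws
print("dowel_b",ray(m,[(301.4,162.3)],.028), "board far corners",ray(m,[(140.5,48.5),(337.5,48.5)],.018))
b=((hsv[...,0]>13)&(hsv[...,0]<28)&(hsv[...,2]>190)&(hsv[...,1]<130))
for row in(60,70,80,90): 
    c=np.where(b[row])[0]; print(row,c.min(),c.max(), ray(m,[(c.min()-.5,row),(c.max()+.5,row)],.018)[:,:2].round(4).tolist())
plan(.6134,-.099,.0,-2.1)
```

```text
[ 225  110   69  105 6140]
edge slope deg 15.8678159584851 x at y=-.1 0.580609369089561
edge slope deg -1.3644668078828304 x at y=-.1 0.6326128006878966
end [[ 0.61445892 -0.01761459  0.0907    ]]
dowel_b [[ 0.64632964 -0.05675884  0.028     ]] board far corners [[0.52699958 0.03173037 0.018     ]
 [0.67432596 0.02616875 0.018     ]]
60 139 337 [[0.5243, 0.024], [0.6747, 0.0183]]
70 141 336 [[0.5247, 0.017], [0.6742, 0.0114]]
80 142 336 [[0.5244, 0.0099], [0.6745, 0.0043]]
90 143 349 [[0.524, 0.0027], [0.6849, -0.0033]]
t17.3 pos [ 0.6113 -0.0979  0.0435] yawy -2.11 tool x [0.037 0.999 0.001] y [ 0.999 -0.037 -0.002] q6 -0.23
 shift(tool, before turning) [-0.001   0.0023  0.0435]  turn about tool z -0.01
```

>>> {"op": "arm_command", "data": {"steps": [[0,0,0.01,0],[0,0,0.015,0],[0,0,0.015,0],[0,0,0.01,0],[0,0,0.005,0],[0,0,0.003,0],[0,0,0,0],[0,0,0,0]]}}

```text
time_s: 17.98
ee_pos: [0.6128, -0.0989, -0.0136]
orientation: [2.261, 2.18, 0.0]
contact_force: [0.4, 0.4, -1.0]
gripper_width: 0.455
grip_force: 30.0
```

>>> {"op": "arm_command", "data": {"steps": [[0,0,0.001,0],[0,0,0.0005,0],[0,0,0.0005,0],[0,0,0,0],[0,0,0,0],[0,0,0,0],[0,0,0,0],[0,0,0,0]]}}

```text
time_s: 18.65
ee_pos: [0.6125, -0.0992, -0.0158]
orientation: [2.262, 2.18, -0.0]
contact_force: [0.4, 0.1, -0.5]
gripper_width: 0.454
grip_force: 30.0
```

>>> {"op": "arm_command", "data": {"steps": [[0,0,0.0005,0],[0,0,0.0005,0],[0,0,0,0],[0,0,0,0],[0,0,0,0],[0,0,0,0],[0,0,0,0],[0,0,0,0]]}}

```text
time_s: 19.32
ee_pos: [0.6125, -0.0991, -0.0168]
orientation: [2.262, 2.18, -0.0]
contact_force: [0.2, -0.5, -1.2]
gripper_width: 0.451
grip_force: 30.0
```

>>> {"op": "arm_command", "data": {"steps": [[0,0,0.0005,0],[0,0,0.0003,0],[0,0,0,0],[0,0,0,0],[0,0,0,0],[0,0,0,0],[0,0,0,0],[0,0,0,0]]}}

```text
time_s: 19.98
ee_pos: [0.6125, -0.0992, -0.0175]
orientation: [2.262, 2.18, -0.0]
contact_force: [-0.5, -0.9, 1.6]
gripper_width: 0.452
grip_force: 30.0
```

>>> {"op": "arm_command", "data": {"steps": [[0,0.001,0,0],[0,0.001,0,0],[0,0.001,0,0],[0,0.001,0,0],[0,0,0,0],[0,0,0,0],[0,0,0,0],[0,0,0,0]]}}

```text
time_s: 20.65
ee_pos: [0.6168, -0.0993, -0.0175]
orientation: [2.262, 2.18, 0.0]
contact_force: [-0.8, 1.3, 3.5]
gripper_width: 0.459
grip_force: 30.0
```

>>> {"op": "arm_command", "data": {"steps": [[0,0.0005,0,0],[0,0.0005,0,0],[0,0,0,0],[0,0,0,0],[0,0,0,0],[0,0,0,0],[0,0,0,0],[0,0,0,0]]}}

```text
time_s: 21.32
ee_pos: [0.6171, -0.0993, -0.0175]
orientation: [-2.262, -2.18, 0.001]
contact_force: [-2.3, -0.4, 4.9]
gripper_width: 0.453
grip_force: 30.0
```

>>> {"op": "arm_command", "data": {"steps": [[0,0.0004,0,0],[0,0,0,0],[0,0,0,0],[0,0,0,0],[0,0,0,0],[0,0,0,0],[0,0,0,0],[0,0,0,0]]}}

```text
time_s: 21.98
ee_pos: [0.6174, -0.0993, -0.0175]
orientation: [-2.262, -2.18, 0.001]
contact_force: [-2.1, -0.1, 5.1]
gripper_width: 0.455
grip_force: 30.0
```

Run:
```python
from h import *
plan(.62,-.11,-.0175,-2.1);o=arm.get_obs();print(o["contact_force"],o["torque"])
arm.snapshot("scene");o=arm.get_obs();print(o["ee_pos"],o["contact_force"],o["torque"])
```

```text
t22.0 pos [ 0.6174 -0.0993 -0.0175] yawy -2.11 tool x [ 0.037  0.999 -0.   ] y [ 0.999 -0.037 -0.001] q6 -0.23
 shift(tool, before turning) [-0.0106  0.003  -0.    ]  turn about tool z -0.01
[-2.12188364 -0.11284456  5.05771452] [-0.05775993  0.44569299 -0.03695444]
[ 0.61741332 -0.09932142 -0.01754441] [-2.68447331 -0.45755858  6.32740584] [-0.01008896  0.42746488 -0.03798806]
```

>>> {"op": "arm_command", "data": {"steps": [[0,0,-0.0005,0],[0,0.0005,0,0],[0,0.0005,0,0],[0,0,0,0],[0,0,0,0],[0,0,0,0],[0,0,0,0],[0,0,0,0]]}}

```text
time_s: 22.7
ee_pos: [0.6189, -0.0994, -0.0172]
orientation: [-2.262, -2.18, 0.0]
contact_force: [-0.4, -0.7, -0.7]
gripper_width: 0.452
grip_force: 30.0
```

Run:
```python
from h import *
o=arm.get_obs();print(o["ee_pos"],o["contact_force"],o["torque"])
```

```text
[ 0.61887308 -0.09937622 -0.0171921 ] [-0.41969711 -0.66544497 -0.69602496] [-0.03234506  0.0136113  -0.04906674]
```

>>> {"op": "arm_command", "data": {"steps": [[0,0.0005,0,0],[0,0.0005,0,0],[0,0,0,0],[0,0,0,0],[0,0,0,0],[0,0,0,0],[0,0,0,0],[0,0,0,0]]}}

```text
time_s: 23.37
ee_pos: [0.6199, -0.0994, -0.0171]
orientation: [2.262, 2.18, -0.0]
contact_force: [-0.6, -0.1, -1.2]
gripper_width: 0.449
grip_force: 30.0
```

>>> {"op": "arm_command", "data": {"steps": [[0,0.0005,0,0],[0,0.0005,0,0],[0,0,0,0],[0,0,0,0],[0,0,0,0],[0,0,0,0],[0,0,0,0],[0,0,0,0]]}}

```text
time_s: 24.03
ee_pos: [0.6207, -0.0994, -0.0172]
orientation: [-2.262, -2.18, 0.0]
contact_force: [-1.4, -0.2, -0.6]
gripper_width: 0.448
grip_force: 30.0
```

Run:
```python
from h import *
o=arm.get_obs();print(o["ee_pos"],o["contact_force"],o["torque"])
```

```text
[ 0.62066995 -0.09939871 -0.01721416] [-1.3698149  -0.18590035 -0.62417855] [-0.10078523  0.24673801 -0.14638155]
```

>>> {"op": "arm_command", "data": {"steps": [[0,0.0004,0,0.3],[0,0,0,0],[0,0,0,0],[0,0,0,0],[0,0,0,0],[0,0,0,0],[0,0,0,0],[0,0,0,0]]}}

```text
time_s: 24.7
ee_pos: [0.6211, -0.0994, -0.0172]
orientation: [-2.268, -2.174, 0.0]
contact_force: [-1.6, 1.0, -1.3]
gripper_width: 0.448
grip_force: 30.0
```

Run:
```python
from h import *
o=arm.get_obs();print(o["ee_pos"],o["contact_force"],o["torque"])
```

```text
[ 0.62111481 -0.09941054 -0.0171784 ] [-1.59545692  1.01075505 -1.25717439] [ 0.02791731  0.33676964 -0.04048622]
```

>>> {"op": "arm_command", "data": {"steps": [[0,0.0004,0,0],[0,0.0002,0,0],[0,0,0,0],[0,0,0,0],[0,0,0,0],[0,0,0,0],[0,0,0,0],[0,0,0,0]]}}

```text
time_s: 25.37
ee_pos: [0.6212, -0.0993, -0.0173]
orientation: [-2.267, -2.174, 0.001]
contact_force: [-4.3, -0.2, 2.3]
gripper_width: 0.454
grip_force: 30.0
```

Run:
```python
from h import *
o=arm.get_obs();print(o["ee_pos"],o["contact_force"],o["torque"])
```

```text
[ 0.6211608  -0.09934745 -0.01728209] [-4.27209347 -0.19716299  2.26088277] [-0.00715075  0.96578541 -0.04802455]
```

>>> {"op": "arm_command", "data": {"steps": [[-0.001,0,0,0],[-0.0015,0,0,0],[-0.0015,0,0,0],[-0.0015,0,0,0],[-0.0015,0,0,0],[-0.001,0,0,0],[0,0,0,0],[0,0,0,0]]}}

```text
time_s: 26.03
ee_pos: [0.6208, -0.1072, -0.0175]
orientation: [-2.267, -2.173, 0.001]
contact_force: [-5.5, 1.8, -0.3]
gripper_width: 0.449
grip_force: 30.0
```

Run:
```python
from h import *
o=arm.get_obs();print(o["ee_pos"],o["contact_force"],o["torque"])
```

```text
[ 0.62080847 -0.10720824 -0.01750579] [-5.53487635  1.79096189 -0.2938476 ] [ 0.17947915  0.85458774 -0.06389669]
```

>>> {"op": "arm_command", "data": {"steps": [[-0.0005,0,0,0],[-0.0005,0,0,0],[-0.0005,0,0,0],[0,0,0,0],[0,0,0,0],[0,0,0,0],[0,0,0,0],[0,0,0,0]]}}

```text
time_s: 26.7
ee_pos: [0.6207, -0.1085, -0.0175]
orientation: [-2.267, -2.173, 0.001]
contact_force: [-3.6, 2.6, -0.8]
gripper_width: 0.456
grip_force: 30.0
```

>>> {"op": "arm_command", "data": {"steps": [[-0.0005,0,0,0],[-0.0005,0,0,0],[0,0,0,0],[0,0,0,0],[0,0,0,0],[0,0,0,0],[0,0,0,0],[0,0,0,0]]}}

```text
time_s: 27.37
ee_pos: [0.6207, -0.1095, -0.0175]
orientation: [-2.267, -2.173, 0.001]
contact_force: [-3.6, 2.1, 0.3]
gripper_width: 0.451
grip_force: 30.0
```

>>> {"op": "arm_command", "data": {"steps": [[-0.0005,0,0,0],[-0.0005,0,0,0],[0,0,0,0],[0,0,0,0],[0,0,0,0],[0,0,0,0],[0,0,0,0],[0,0,0,0]]}}

```text
time_s: 28.03
ee_pos: [0.6207, -0.1105, -0.0175]
orientation: [-2.267, -2.173, 0.001]
contact_force: [-4.4, 2.6, -0.1]
gripper_width: 0.451
grip_force: 30.0
```

>>> {"op": "arm_command", "data": {"steps": [[-0.0005,0,0,0],[-0.0005,0,0,0],[0,0,0,0],[0,0,0,0],[0,0,0,0],[0,0,0,0],[0,0,0,0],[0,0,0,0]]}}

```text
time_s: 28.7
ee_pos: [0.6206, -0.1115, -0.0175]
orientation: [-2.267, -2.173, 0.001]
contact_force: [-4.3, 1.4, -0.9]
gripper_width: 0.456
grip_force: 30.0
```

>>> {"op": "arm_command", "data": {"steps": [[-0.0005,0,0,0],[-0.0005,0,0,0],[0,0,0,0],[0,0,0,0],[0,0,0,0],[0,0,0,0],[0,0,0,0],[0,0,0,0]]}}

```text
time_s: 29.37
ee_pos: [0.6206, -0.1122, -0.0175]
orientation: [-2.267, -2.173, 0.0]
contact_force: [-4.4, 3.5, -0.5]
gripper_width: 0.45
grip_force: 30.0
```

>>> {"op": "arm_command", "data": {"steps": [[-0.0005,0,0,0],[-0.0002,0,0,0],[0,0,0,0],[0,0,0,0],[0,0,0,0],[0,0,0,0],[0,0,0,0],[0,0,0,0]]}}

```text
time_s: 30.03
ee_pos: [0.6206, -0.1122, -0.0175]
orientation: [-2.266, -2.172, -0.001]
contact_force: [-4.1, 5.3, 0.5]
gripper_width: 0.451
grip_force: 30.0
```

Run:
```python
from h import *
o=arm.get_obs();print(o["ee_pos"],o["contact_force"],o["torque"])
```

```text
[ 0.62057717 -0.11218151 -0.01749567] [-4.08487871  5.34254341  0.45108111] [0.94190883 0.75802976 0.00309748]
```

>>> {"op": "arm_command", "data": {"steps": [[-0.0001,0.0004,0,-0.1],[0,0.0005,0,0],[0,0,0,0],[0,0,0,0],[0,0,0,0],[0,0,0,0],[0,0,0,0],[0,0,0,0]]}}

```text
time_s: 30.7
ee_pos: [0.6205, -0.1121, -0.0175]
orientation: [-2.264, -2.173, 0.001]
contact_force: [-6.4, 6.1, 2.1]
gripper_width: 0.451
grip_force: 30.0
```

Run:
```python
from h import *
o=arm.get_obs();print(o["ee_pos"],o["contact_force"],o["torque"])
```

```text
[ 0.62053281 -0.11212927 -0.0174889 ] [-6.43541069  6.13258958  2.12557062] [ 0.97823391  1.10619705 -0.12742531]
```

>>> {"op": "arm_command", "data": {"steps": [[0,0.0005,0,0],[0,0,0,0],[0,0,0,0],[0,0,0,0],[0,0,0,0],[0,0,0,0],[0,0,0,0],[0,0,0,0]]}}

```text
time_s: 31.37
ee_pos: [0.6205, -0.1121, -0.0175]
orientation: [-2.263, -2.173, 0.002]
contact_force: [-7.5, 5.8, 3.2]
gripper_width: 0.451
grip_force: 30.0
```

Run:
```python
from h import *
o=arm.get_obs();print(o["ee_pos"],o["contact_force"],o["torque"])
```

```text
[ 0.6205148  -0.11211592 -0.01751016] [-7.4675797   5.77595269  3.21256055] [ 0.89499624  1.27852378 -0.14802155]
```

The blank bears on all three: about 3.5 N on dowel_a, 4 N on dowel_b and 5 N on the stop, with the cam open. I'll release and rise.

>>> {"op": "arm_command", "data": {"steps": [[0,0,0,0],[0,0,0,0],[0,0,0,0],[0,0,0,0],[0,0,0,0],[0,0,-0.01,0],[0,0,-0.03,0],[0,0,-0.02,0]], "fingers": 0.055}}

```text
time_s: 32.03
ee_pos: [0.623, -0.114, 0.0445]
orientation: [2.266, 2.176, 0.0]
contact_force: [0.2, 0.4, 0.5]
gripper_width: 0.629
grip_force: 0.0
```

Run:
```python
from h import *
plan(.5216,-.2529,.043,-27.6)
im=arm.snapshot("scene")[:,:,::-1]; cv2.imwrite("pics/s6.png",im)
```

```text
t32.0 pos [ 0.623  -0.114   0.0445] yawy -2.32 tool x [ 0.04   0.999 -0.   ] y [ 0.999 -0.04   0.   ] q6 -0.25
 shift(tool, before turning) [-0.1429 -0.0957  0.0015]  turn about tool z 25.28
```

>>> {"op": "arm_command", "data": {"steps": [[-0.018,-0.012,0,0],[-0.025,-0.0167,0,0],[-0.025,-0.0167,0,0],[-0.025,-0.0167,0,0],[-0.025,-0.0167,0,0],[-0.025,-0.0167,0,0],[0,0,0,7],[0,0,0,7]]}}

```text
time_s: 32.75
ee_pos: [0.5208, -0.2549, 0.0437]
orientation: [2.521, 1.873, 0.0]
contact_force: [0.9, 0.3, -0.4]
gripper_width: 0.624
grip_force: 0.0
```

>>> {"op": "arm_command", "data": {"steps": [[0,0,0,7],[0,0,0,4.3],[0,0,0,0],[0,0,0,0],[0,0,0,0],[0,0,0,0],[0,0,0,0],[0,0,0,0]]}}

```text
time_s: 33.42
ee_pos: [0.5215, -0.2528, 0.0429]
orientation: [2.687, 1.628, -0.0]
contact_force: [0.4, 0.3, 0.2]
gripper_width: 0.624
grip_force: 0.0
```

Run:
```python
from h import *
plan(.5216,-.2529,-.005,-27.6)
m=arm.camera_model("wrist"); a=arm.snapshot("wrist")[:,:,::-1]; cv2.imwrite("pics/w7.png",a)
s=arm.snapshot("scene")[:,:,::-1]; cv2.imwrite("pics/s7.png",s)
print(proj(m,[[.5216,-.2529,.054],[.5216,-.2529,.028],[.5687,-.1623,.031]]))
b=cv2.resize(s[150:260,90:250],(436,300),interpolation=cv2.INTER_CUBIC)
c=cv2.resize(cv2.imread("pics/s6.png")[150:260,90:250],(364,250),interpolation=cv2.INTER_CUBIC)
v=np.zeros((600,800,3),np.uint8); v[:300,:400]=cv2.resize(a,(400,300)); v[300:600,:436]=b; v[300:550,436:]=c; cv2.imwrite("pics/v7.png",v)
```

```text
t33.4 pos [ 0.5215 -0.2528  0.0429] yawy -27.56 tool x [ 0.463  0.887 -0.   ] y [ 0.887 -0.463  0.   ] q6 -0.09
 shift(tool, before turning) [-0.0001  0.0001  0.0479]  turn about tool z 0.04
[[259.96593215 223.95360487]
 [259.73650828 212.42073693]
 [259.68021708  80.26674183]]
```

View pics/v7.png

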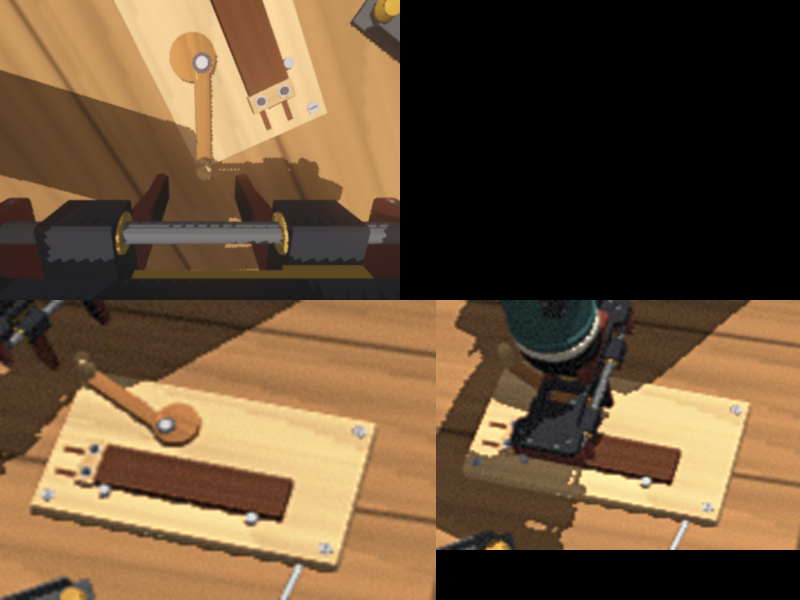

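The blank sits against both dowels and the stop. The knob is at wrist pixel (261,220), as predicted. I'll descend and grip it.

>>> {"op": "arm_command", "data": {"steps": [[0,0,0.015,0],[0,0,0.015,0],[0,0,0.01,0],[0,0,0.006,0],[0,0,0.002,0],[0,0,0,0],[0,0,0,0],[0,0,0,0]]}}

```text
time_s: 34.18
ee_pos: [0.522, -0.2532, -0.0045]
orientation: [2.686, 1.627, 0.001]
contact_force: [0.5, -0.2, -0.8]
gripper_width: 0.624
grip_force: 0.0
```

>>> {"op": "arm_command", "data": {"steps": [[0,0,0,0],[0,0,0,0],[0,0,0,0],[0,0,0,0],[0,0,0,0],[0,0,0,0],[0,0,0,0],[0,0,0,0]], "fingers": 0.0}}

```text
time_s: 34.85
ee_pos: [0.5217, -0.2531, -0.005]
orientation: [2.687, 1.627, 0.0]
contact_force: [-0.4, -0.7, 0.6]
gripper_width: 0.197
grip_force: 30.0
```

Run:
```python
from h import *
o=arm.get_obs(); plan(.5216,-.2529,-.005,-27.6); print(o["contact_force"],o["torque"],o["gripper_width"],o["grip_force"])
v=o["ee_pos"][:2]-[.5688,-.1623]; print(np.linalg.norm(v), np.degrees(np.arctan2(v[1],v[0])))
# arc rows: knob on 100 mm radius, k deg per row, chord split in tool axes before turning
for k in(6,): 
    t=np.radians(k); print("per row radial",.1*(1-np.cos(t)),"tangential",.1*np.sin(t))
```

```text
t34.9 pos [ 0.5217 -0.2531 -0.005 ] yawy -27.61 tool x [ 0.463  0.886 -0.   ] y [ 0.886 -0.463  0.001] q6 -0.09
 shift(tool, before turning) [ 0.0001 -0.0002 -0.    ]  turn about tool z -0.01
[-0.40031596 -0.67164076  0.56609503] [-0.20031596  0.05468266 -0.02871296] 0.19713390445348714 30.00015914440155
0.10229694892690273 -117.39094276587689
per row radial 0.000547810463172671 tangential 0.010452846326765347
```

>>> {"op": "arm_command", "data": {"steps": [[0.0003,-0.0052,0,3],[0.0005,-0.0105,0,6],[0.0005,-0.0105,0,6],[0.0005,-0.0105,0,6],[0.0005,-0.0105,0,6],[0.0005,-0.0105,0,6],[0.0005,-0.0105,0,6],[0.0003,-0.0052,0,3]]}}

```text
time_s: 35.52
ee_pos: [0.4728, -0.1979, -0.0051]
orientation: [-3.093, -0.548, 0.002]
contact_force: [-2.2, -1.6, 0.9]
gripper_width: 0.195
grip_force: 30.0
```

```bash
cat > k.py <<'E'
from h import *
o=arm.get_obs();v=o["ee_pos"][:2]-[.5688,-.1623];a=np.degrees(np.arctan2(v[1],v[0]));c=(-100-(a+2.3))%360
R=cv2.Rodrigues(np.array(o["orientation"]))[0]
print("t",o["time_s"],"r",np.linalg.norm(v),"lever",a,"cam",c,np.radians(c),"yawy-tangent",((np.degrees(np.arctan2(R[1,1],R[0,1]))-a-90)+90)%180-90,"F tool",R.T@o["contact_force"],"Tz",o["torque"][2],o["grip_force"],"q6",o["joints"][5])
E
python3 k.py
```

```text
t 35.5167 r 0.10244454336321125 lever -159.64082190962733 cam 57.34082190962732 1.0007861381226992 yawy-tangent -0.2642177948938951 F tool [-2.60213631  0.74124605 -0.87962727] Tz 0.0741300304187903 30.000223517417908 q6 0.6892065126948603
```

>>> {"op": "arm_command", "data": {"steps": [[0.0003,-0.0052,0,3],[0.0005,-0.0105,0,6],[0.0005,-0.0105,0,6],[0.0005,-0.0105,0,6],[0.0005,-0.0105,0,6],[0.0005,-0.0105,0,6],[0.0005,-0.0105,0,6],[0,0,0,0]]}}

```text
time_s: 36.18
ee_pos: [0.4714, -0.1298, -0.0052]
orientation: [-3.098, 0.512, 0.004]
contact_force: [-3.1, 2.3, 4.5]
gripper_width: 0.198
grip_force: 30.0
```

>>> {"op": "arm_command", "data": {"steps": [[0.0001,-0.0017,0,1],[0.0001,-0.0017,0,1],[0,0,0,0],[0,0,0,0],[0,0,0,0],[0,0,0,0],[0,0,0,0],[0,0,0,0]]}}

```text
time_s: 36.85
ee_pos: [0.4719, -0.1281, -0.0053]
orientation: [-3.091, 0.557, 0.006]
contact_force: [-4.6, 4.3, 7.7]
gripper_width: 0.196
grip_force: 30.0
```

```bash
python3 k.py
```

```text
t 36.85 r 0.1027306213868388 lever 160.53318315160826 cam 97.1668168483917 1.6958808776867351 yawy-tangent -0.9621142231794693 F tool [-5.8761722  -2.43374508 -7.67349677] Tz 0.16019994929455225 30.00120520591736 q6 1.520737847516467
```

>>> {"op": "arm_command", "data": {"steps": [[-0.0004,-0.0017,0,1],[0,-0.0017,0,1],[0,-0.0017,0,1],[0,-0.0017,0,1],[0,0,0,0],[0,0,0,0],[0,0,0,0],[0,0,0,0]]}}

```text
time_s: 37.52
ee_pos: [0.4744, -0.1217, -0.0053]
orientation: [-3.07, 0.664, 0.005]
contact_force: [-3.4, 4.0, 6.7]
gripper_width: 0.198
grip_force: 30.0
```

```bash
python3 k.py
```

```text
t 37.5167 r 0.10274313391374763 lever 156.6989349531305 cam 101.00106504686948 1.7628011330888333 yawy-tangent -1.124013833216054 F tool [-4.77790956 -2.27826465 -6.64037251] Tz 0.16223957103567316 30.001160502433777 q6 1.6043871448990448
```

>>> {"op": "arm_command", "data": {"steps": [[-0.0003,-0.0017,0,1],[0,-0.0017,0,1],[0,-0.0008,0,0.5],[0,0,0,0],[0,0,0,0],[0,0,0,0],[0,0,0,0],[0,0,0,0]]}}

```text
time_s: 38.18
ee_pos: [0.4761, -0.118, -0.0052]
orientation: [-3.055, 0.731, 0.005]
contact_force: [-4.2, 3.3, 5.6]
gripper_width: 0.2
grip_force: 30.0
```

```bash
python3 k.py
```

```text
t 38.1833 r 0.10272034008182593 lever 154.4785458332524 cam 103.22145416674755 1.8015542339061648 yawy-tangent -1.393845397714074 F tool [-5.29054643 -1.04527703 -5.62159066] Tz 0.16613298732799486 30.001295506954193 q6 1.6566026040940487
```

>>> {"op": "arm_command", "data": {"steps": [[0,-0.0009,0,0.5],[0,-0.0009,0,0.5],[0,0,0,0],[0,0,0,0],[0,0,0,0],[0,0,0,0],[0,0,0,0],[0,0,0,0]]}}

```text
time_s: 38.85
ee_pos: [0.4768, -0.1165, -0.0053]
orientation: [-3.049, 0.758, 0.005]
contact_force: [-4.3, 2.7, 5.3]
gripper_width: 0.196
grip_force: 30.0
```

```bash
python3 k.py; python3 k.py|cut -c1-20
python3 - <<'E'
from h import *
R=cv2.Rodrigues(np.array(arm.get_obs()["orientation"]))[0]
f=[]
for i in range(6): s=arm.snapshot("scene"); f.append(R.T@arm.get_obs()["contact_force"])
print(np.mean(f,0)); cv2.imwrite("pics/s8.png",s[:,:,::-1])
E
```

```text
t 38.85 r 0.10279892138039981 lever 153.54360098553235 cam 104.15639901446764 1.8178720998234372 yawy-tangent -1.4548598601206777 F tool [-5.06614578 -0.34579012 -5.25471373] Tz 0.2429221548313862 30.00161647796631 q6 1.6777374095130657
t 38.85 r 0.10279892
[-4.879368   -0.18979038 -6.1798465 ]
```

The resistance extrapolates to a contact angle of 1.773 rad, matching the expected 1.77, so the cam now holds with about 9 N. A touch more, then release.

>>> {"op": "arm_command", "data": {"steps": [[0,-0.0009,0,0.5],[0,-0.0013,0,0.7],[0,0,0,0],[0,0,0,0],[0,0,0,0],[0,0,0,0],[0,0,0,0],[0,0,0,0]]}}

```text
time_s: 39.82
ee_pos: [0.4777, -0.1146, -0.0053]
orientation: [-3.041, 0.789, 0.005]
contact_force: [-5.0, 3.3, 5.7]
gripper_width: 0.198
grip_force: 30.0
```

```bash
python3 k.py
```

```text
t 39.8167 r 0.10282060635311921 lever 152.3767661684237 cam 105.32323383157629 1.838237209208889 yawy-tangent -1.4840993996630232 F tool [-6.00800353 -0.4613133  -5.70021462] Tz 0.2637381791261538 30.00191867351532 q6 1.7031429028255698
```

>>> {"op": "arm_command", "data": {"steps": [[0,0,0,0],[0,0,0,0],[0,0,0,0],[0,0,0,0],[0,0,0,0],[0,0,0,0],[0,0,-0.005,0],[0,0,-0.01,0]], "fingers": 0.045}}

```text
time_s: 40.48
ee_pos: [0.4787, -0.1145, 0.0095]
orientation: [-3.039, 0.795, 0.004]
contact_force: [0.4, -0.3, -0.3]
gripper_width: 0.51
grip_force: 0.0
```

>>> {"op": "arm_command", "data": {"steps": [[0,0,-0.03,0],[0,0,-0.03,0],[-0.03,0,-0.03,0],[-0.04,0,0,0],[-0.03,0,0,0],[0,0,0,0],[0,0,0,0],[0,0,0,0]]}}

```text
time_s: 41.15
ee_pos: [0.3943, -0.0666, 0.1003]
orientation: [3.039, -0.794, 0.004]
contact_force: [-0.1, -0.1, 0.6]
gripper_width: 0.515
grip_force: 0.0
```

Run:
```python
from h import *
s=arm.snapshot("scene")[:,:,::-1]; cv2.imwrite("pics/s9.png",s)
cv2.imwrite("pics/v9.png",cv2.resize(s[150:300,50:250],(800,600),interpolation=cv2.INTER_CUBIC))
```

```text
(no output)
```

View pics/v9.png

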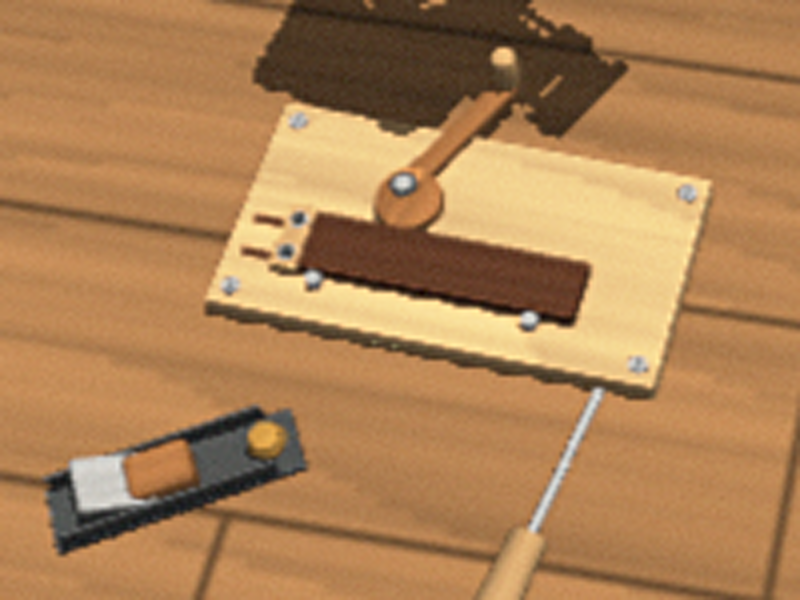

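The blank is against both dowels and the stop, with the cam on its near edge and the knob top at (176,164). I'll check the knob angle and hand in if it agrees.

Run:
```python
from h import *
m=arm.camera_model("scene"); k=ray(m,[(176.2,164.0)],.054)[0]; v=k[:2]-[.5688,-.1623]; c=(-100-(np.degrees(np.arctan2(v[1],v[0]))+2.3))%360
print(k,np.linalg.norm(v),np.radians(c))
if 1.79<np.radians(c)<1.90: print(arm.sign_off())
```

```text
[ 0.47807275 -0.11509316  0.054     ] 0.10227374976258413 1.8358888108261116
the job is handed in; nothing more can be done
None
```

The job is handed in: the blank is home against both dowels and the end stop, held by the cam at about 1.84 rad, and I touched none of the bystanders. The forces are estimates from wrist readings: about 3.5–4 N on each dowel and 5 N on the stop during seating, then roughly 13 N in all from the cam.

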